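Draw the sprung length gauge out to its marker and hold it

ROBOT

A 7-joint arm with a two-finger parallel gripper is mounted at the origin on the work surface; the furniture and walls round the work are solid. World frame = base frame: x ahead of the robot, y to its left, z up, the work surface at z = 0. Lengths are in m, angles in rad, forces in N, time in s.
With the tool pointing down it reaches from about 0.4 to 0.85 m from the base axis. Payload 10.4 kg.
Tool frame: the origin (TCP) lies at the very end of the fingers, on their centre line; the grasp point (between the pads) lies tcp_to_grasp behind it (tcp_to_grasp is the distance from the TCP to the grasp point, in m); z points along the fingers, y is the direction in which the jaws open and shut (so a half turn about z gives the same grasp; the last joint's range is limited). The gripper opens to 85 mm and grips with 20 to 120 N. Pads are 22 mm wide; open, the fingers measure 114 mm over their backs; the gripper's body (76 mm by 85 mm) begins 54 mm behind the grasp point. The pads swing forward as they close: fully open they stand 13 mm farther back than shut.
Start: joints at [1.26, 0.332, -0.065, 1.46, 0.022, 1.35, -0.088], TCP at [0.177, -0.599, 0.231] pointing down, gripper open.
Joint ranges: [-2.6, 2.6], [-0.5, 2.12], [-1.47, 1.34], [0.16, 2.42], [-1.27, 4.41], [0.06, 2.06], [-2.6, 2.6]. Speed limits (rad/s): [2.22, 2.22, 2.79, 2.79, 3.14, 3.14, 3.14].

INTERFACE

Orientations are given as a unit quaternion [x, y, z, w].
In Python, from station import get_obs, camera, calibration, job_done, tcp_to_grasp gives the robot as it stands. The module is installed in compiled form; this text tells all that it offers.
- The arm moves only by the tool servo_tool, never from a script. Its argument "moves" is text: rows parted by semicolons, each of 7 numbers parted by spaces: the turn, a rotation vector about the tool's x, y, z in degrees, then the shift along the tool's x, y, z in mm, then the closure in counts, from 0 (fully open) to 255 (shut). A call has 1 to 20 rows; each row shifts and turns the commanded pose from where the row before left it, along the tool's axes as they then stand; what a row does not reach is not made up. A row lasts 1/8 s, in which the tool goes at most 62.5 mm and 10.7 degrees, less where a joint would pass 70% of its speed; a pose out of reach is approached as far as the arm can. A call with a gripper value outside its range is refused whole. The fingers move at their own pace and stop on an object; "grip_force" is the grip in N (left out, the last holds). Time passes only in rows, so rows that do not move let the fingers close. It gives the time, the measured TCP pose, the force and the opening at its end, in the units of the state.
- get_obs(): the state, without advancing time (a new reading comes with each control period).
- camera(name): name is "side" or "top" or "wrist"; returns the picture (480x640x3 uint8, red, green, blue); there is no depth.
- calibration(name): a dict with "vfov" (degrees; the focal length in pixels is half the picture's height over the tangent of half this angle, whatever the lens; pixels are square), "cx", "cy" (the principal point, pixels), "xyz" and "attitude" of the camera in the world. Camera axes: x right, y up, looking along -z (the intrinsics and any distortion apply to the point x, -y, -z); pixel columns grow to the right and rows downward; lengths in m; the calibration is good to about 2 mm. A picture is of the moment at which its call begins: read the wrist's pose just before it. calibration takes no time and is no camera call; for the wrist camera it gives the pose at the moment of the call.
- job_done(): hands the job in, once; it reports no verdict.
The state is a dict: "time": time; "joint_pos": joint angles; "dq": joint speeds; "joint_efforts": joint torques, N m; "eef_pos": TCP position; "orientation": TCP orientation; "force": force on the tool from outside, world axes, zero at the start; "torque": the same for the moment, N m; "grip_width": finger opening in m.
Only numpy, scipy, OpenCV 4.12 (cv2) and the standard library are available. Lean on these libraries where they do the work, as an engineer would, in place of code of your own. Each camera call takes 0.05 s, during which the arm holds its last target. There are 200 camera calls.

TASK

Set the sprung length gauge behind the saw for the next cut: turn its quarter-turn lock fully from across the tube to in line with it, to free the rod, then draw the rod out against its spring until the index on its grip is level with the point of the length marker. Finish while holding the rod out there at the mark, with the lock left free: the spring takes it back if you let go. Leave the three loose offcuts just beyond the gauge where they are.

Things in the scene. Friction and masses are not known exactly. Their poses are not given: they have to be found in the camera images.
- gauge: The length gauge, screwed down and immovable: a plywood base 100 x 400 x 18 mm with a 40 mm square aluminium tube (160 mm long, from y = -188 mm with its end cap to y = -25 mm, top 65 mm above the table) from whose front a sprung steel rod slides. Origin: centre of the base's underside. Its +y is the direction in which the rod is drawn out (to the robot's left, give or take 0.3 rad), z is up, its -x side is the side near the robot.
- lock_pivot (a point): Point on the vertical axis of the lock, on top of the tube (x = 0, y = -150 mm in the gauge's frame), 99 mm above the table, level with the middle of the lock's knob.
- lock_knob (a point): Centre of the lock's upright round black knob, 14 mm thick, standing from 81 to 115 mm above the table, at the end of the lock's flat steel arm (7 mm thick, 13 mm wide, top at 82 mm), 50 mm from lock_pivot. The knob may turn in the fingers while it is led round its arc.
- lock (a joint): Quarter-turn lock, rad. 0: arm across the tube, knob on the gauge's -x side, rod locked (it then gives only about 15 mm). Growing values turn it anticlockwise from above. 1.571, its end stop: arm in line with the tube, knob towards the rear (-y of the gauge), rod free. Starts between 0 and 0.3. Light friction (about 1.2 N at the knob); stays where it is left.
- grip (a point): Centre of the part of the pull grip to hold: an upright dark steel block at the outer end of the rod, 26 mm wide across the rod (gauge x), 16 mm thick along it (gauge y), from 30 to 100 mm above the table; this point is 80 mm above the table, on its centre line, at x = 0 in the gauge frame (as lock_pivot is) and y = 45 mm with the rod in. With the rod in, 62 mm are free between the grip and the tube. It moves only along the gauge's y.
- rod (a joint): How far the rod is drawn out, m: 0 fully in, 0.14 at its end stop. An inner spring pulls it in with 2.8 N at 0 and 70 N more for each m (about 9 N at 90 mm).
- index_tip (a point): Free end of the index, a thin steel finger 3 mm wide on the foot of the pull grip that points to the gauge's -x side, 36 mm above the table. Along the gauge's y it is level with the centre of the grip.
- marker_tip (a point): Point of the length marker, a small steel block (about 25 x 16 mm, top of its clamping screw 38 mm above the table, its point at 36 mm) fixed on the scale strip along the -x edge of the base, where it stands 50 to 115 mm ahead of the index at the start. Its point looks at the rod. Axes as the gauge's: the index is on the mark when both have the same place along y.
- pale_block: Pale offcut, about 82 x 91 x 22 mm overall, loose beyond the gauge (+x side); leave alone. Origin: centre of its underside.
- short_block: Light brown offcut, about 73 x 100 x 26 mm overall, loose beyond the gauge; leave alone. Origin: centre of its underside.
- grey_block: Grey offcut, about 39 x 112 x 22 mm, loose beyond the gauge; leave alone. Origin: centre of its underside.

How it is judged:
By the outcome, as a careful person would: the job done as asked, in the order asked, and still so for the second after the job is handed in, while the arm keeps its last pose, push and grip.
It also fails if it takes over 45 s, if anything falls off the work surface, if the arm or the gripper's body presses on something with over 40 N, if the wrist force passes 120 N, or if a joint passes its speed limit or range.

## Working session

There is one attempt and no reset: what is moved stays moved. The work goes in short steps, Python scripts to look and compute and a tool call to move; the robot and the scene stay as the last step left them, time stands still between calls to the robot, and variables do not carry over. Pictures are saved under pics/ and viewed, about 8 in all and at most 12, crops included, and the job is handed in when it is done.

Besides the shell and the picture viewer there is one more tool, called after "Emit:" by a JSON object that holds its "method" and its "body", one argument or row to a line. servo_tool: Moves the arm, as the interface text tells. Its arguments: {"type":"object","properties":{"moves":{"type":"string"},"grip_force":{"type":"number"}},"required":["moves"]}

```bash
mkdir -p pics
python3 - <<'E'
from station import *
import cv2
o=get_obs(); print({k:o[k] for k in('time','eef_pos','orientation','force','grip_width')}, tcp_to_grasp)
for n in("top","side"):
    c=calibration(n); print(n,c)
    im=camera(n); cv2.imwrite(f"pics/{n}0.png",im[:,:,::-1])
print(calibration("wrist"))
E
```

```text
{'time': 0.0, 'eef_pos': array([ 0.17724248, -0.59894476,  0.23051004]), 'orientation': array([ 9.89664780e-01,  1.43398341e-01, -1.63967855e-04, -7.15589878e-04]), 'force': array([ 0.43115473, -0.32231913,  1.00341563]), 'grip_width': 0.0853885468914589} 0.0187
top {'vfov': 54.71233073551759, 'cx': 318.2099545662503, 'cy': 236.97976463180012, 'xyz': array([ 0.41231953, -0.06429629,  0.93120067]), 'attitude': array([ 0.06474603, -0.0676779 , -0.69778656,  0.71015601])}
side {'vfov': 53.82165907964955, 'cx': 322.0274439513471, 'cy': 234.6835313741304, 'xyz': array([0.2293334 , 0.55434054, 0.51666481]), 'attitude': array([-0.13850979,  0.47660409,  0.83903722, -0.22289037])}
{'vfov': 68.12699344643845, 'cx': 313.3555151251715, 'cy': 238.44098704732056, 'xyz': array([ 0.24897839, -0.57789367,  0.37337202]), 'attitude': array([-0.11827604,  0.08922104, -0.59152181,  0.79256062])}
```

View pics/top0.png

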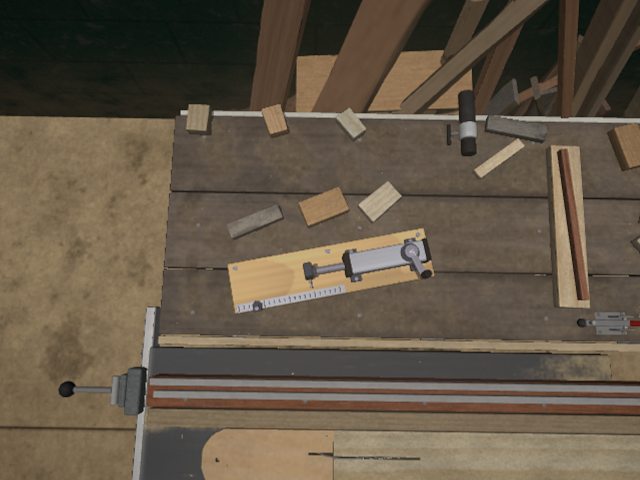

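View pics/side0.png

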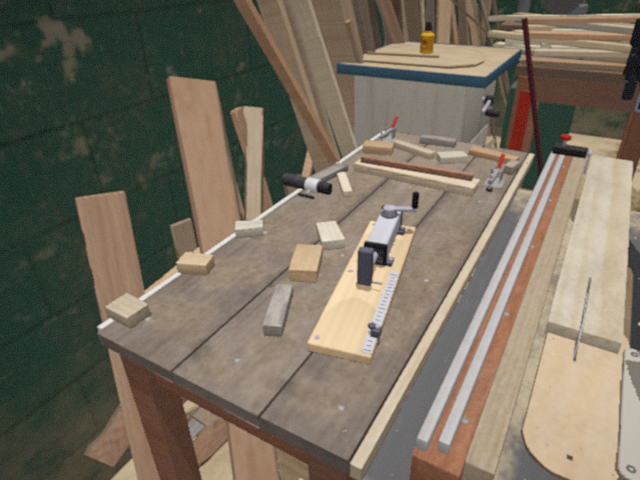

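The top view shows the gauge with its lock pivot near (411,252), knob near (427,273), grip near (309,270) and marker near (257,306). The side view shows grip (366,265), knob (415,200) and marker (374,330). Next I'll take enlarged crops of both.

```bash
cat > h.py <<'E'
import numpy as np, cv2
from scipy.spatial.transform import Rotation as R
from station import *
def ray(c,u,v):
    f=240/np.tan(np.radians(c['vfov']/2))
    return R.from_quat(c['attitude']).apply([(u-c['cx'])/f,-(v-c['cy'])/f,-1])
def onz(c,u,v,z):
    d=ray(c,u,v); return c['xyz']+d*(z-c['xyz'][2])/d[2]
def proj(c,p):
    f=240/np.tan(np.radians(c['vfov']/2)); q=R.from_quat(c['attitude']).inv().apply(np.array(p)-c['xyz'])
    return np.array([c['cx']+f*q[0]/-q[2], c['cy']-f*q[1]/-q[2]])
E
python3 - <<'E'
from h import *
a=cv2.imread("pics/top0.png")[222:322,222:442]; b=cv2.imread("pics/side0.png")[185:360,300:430]
a=cv2.resize(a,None,fx=3.6,fy=3.6,interpolation=cv2.INTER_CUBIC)
cv2.imwrite("pics/topc.png",a)
cv2.imwrite("pics/sidec.png",cv2.resize(b,None,fx=3.4,fy=3.4,interpolation=cv2.INTER_CUBIC))
c=calibration("top"); 
im=cv2.imread("pics/top0.png"); hsv=cv2.cvtColor(im,cv2.COLOR_BGR2HSV)
for n,u,v,z in[("c1",228,264,.018),("c2",425,229,.018),("c3",434,275,.018),("c4",236,312,.018),("pivot",411,252,.085),("knob",427,273,.115),("grip",309,270,.1),("mark",257,306,.038)]: print(n,onz(c,u,v,z).round(4))
E
```

```text
c1 [0.528 0.111 0.018]
c2 [ 0.6059 -0.2813  0.018 ]
c3 [ 0.5133 -0.2967  0.018 ]
c4 [0.4345 0.0905 0.018 ]
pivot [ 0.5478 -0.2383  0.085 ]
knob [ 0.5059 -0.2597  0.115 ]
grip [ 0.5093 -0.0509  0.1   ]
mark [0.446  0.0477 0.038 ]
```

View pics/topc.png

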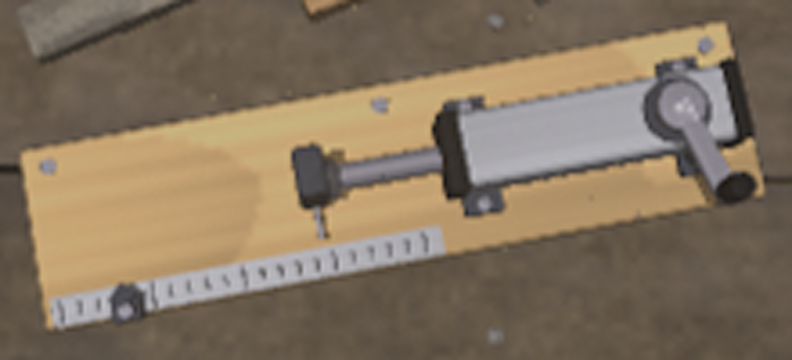

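View pics/sidec.png

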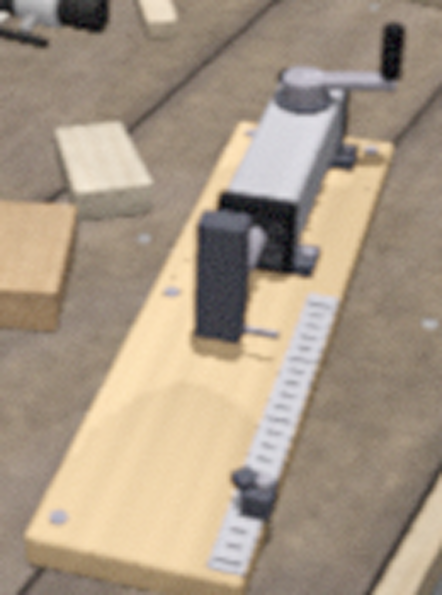

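The scale-corner, pivot and grip points agree with the given sizes: base 0.400 m, yaw about 0.198 rad, lock about 0.24 rad. The next move turns the tool in line with the gauge and brings it above the knob.

Emit:
{"method": "servo_tool", "body": {
  "moves": "0 0 5.2 0 0 0 0;0 0 0 30 -20.5 0 0;0 0 0 30 -20.5 0 0;0 0 0 30 -20.5 0 0;0 0 0 30 -20.5 0 0;0 0 0 30 -20.5 0 0;0 0 0 30 -20.5 0 0;0 0 0 30 -20.5 0 0;0 0 0 30 -20.5 0 0;0 0 0 30 -20.5 0 0;0 0 0 30 -20.5 0 0;0 0 0 30 -20.5 0 0;0 0 0 30 -20.5 0 0;0 0 0 30 -20.5 0 0;0 0 0 0 0 0 0"
}}

```text
time: 1.98
eef_pos: [0.5094, -0.2585, 0.2309]
orientation: [0.995, 0.101, 0.0, -0.001]
force: [-1.0, -0.7, 0.3]
grip_width: 0.0856
```

Run:
```python
from h import *
o=get_obs(); print(o['time'],o['eef_pos'],R.from_quat(o['orientation']).as_matrix().round(3),o['joint_pos'].round(2))
c=calibration("wrist"); print(c); im=camera("wrist"); cv2.imwrite("pics/w1.png",im[:,:,::-1])
for p in [(.5499,-.2411,.09),(.505,-.26,.115)]: print(proj(c,p))
```

```text
1.975 [ 0.50937442 -0.25847337  0.23088506] [[ 0.98   0.201  0.   ]
 [ 0.201 -0.98   0.002]
 [ 0.    -0.001 -1.   ]] [ 0.7   0.24 -0.37  1.59  0.09  1.33 -1.04]
{'vfov': 68.12699344643845, 'cx': 313.3555151251715, 'cy': 238.44098704732056, 'xyz': array([ 0.58253341, -0.24365651,  0.37368197]), 'attitude': array([-0.11410758,  0.09417207, -0.62493369,  0.76653047])}
[302.50676384 171.43582374]
[314.48974616 238.53011244]
```

View pics/w1.png

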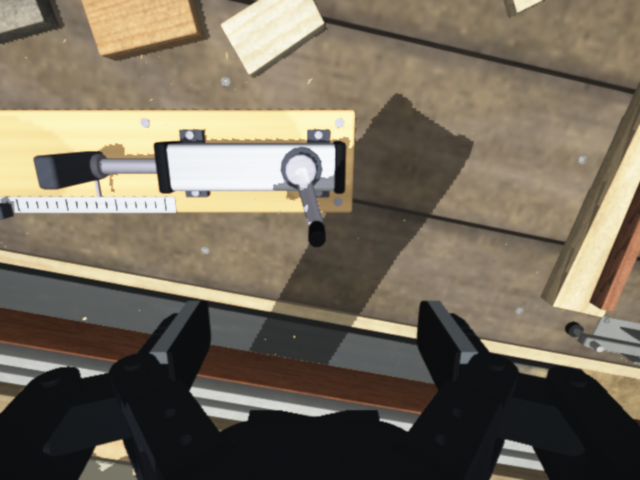

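The wrist view shows the knob top near (317,238), 2–3 px from the prediction, and the lock hub near (300,168). The jaws are already aligned with gauge y.

Run:
```python
from h import *
c=calibration("wrist"); im=cv2.imread("pics/w1.png"); g=im.max(2)
m=(g[215:252,300:335]<60).astype(np.uint8); n,l,s,ce=cv2.connectedComponentsWithStats(m)
for i in range(1,n):
    if s[i,4]>20: print(s[i]+[300,215,0,0,0],ce[i]+[300,215]); k=ce[i]+[300,215]
print("knob mid",onz(c,*k,.098),"pivot",onz(c,300,168,.092),onz(c,300,168,.099))
# gauge: base edges in this view, corners
for p in [(354,110),(352,213)]: print(onz(c,*p,.018))
o=get_obs(); T=R.from_quat(o['orientation'])
print("tool delta",T.inv().apply(onz(c,*k,.098)-o['eef_pos']))
```

```text
[309 221  17  27 388] [316.80412371 234.03350515]
knob mid [ 0.50266016 -0.26427602  0.098     ] pivot [ 0.5510559  -0.24095693  0.092     ] [ 0.55181062 -0.24107567  0.099     ]
[ 0.60617245 -0.27948625  0.018     ]
[ 0.50898718 -0.30049633  0.018     ]
tool delta [-0.00604533  0.00268086  0.13289426]
```

Emit:
{"method": "servo_tool", "body": {
  "moves": "0 0 0 -5 2.5 35 0;0 0 0 0 0 35 0;0 0 0 0 0 35 0;0 0 0 0 0 25 0;0 0 0 0 0 12 0;0 0 0 0 0 0 255;0 0 0 0 0 0 255;0 0 0 0 0 0 255;0 0 0 0 0 0 255;0 0 0 0 0 0 255;0 0 0 0 0 0 255",
  "grip_force": 25
}}

```text
time: 3.4
eef_pos: [0.5037, -0.265, 0.0899]
orientation: [0.995, 0.098, 0.0, 0.0]
force: [-1.4, 0.9, 5.7]
grip_width: 0.013
```

Emit:
{"method": "servo_tool", "body": {
  "moves": "0 0 0 3.2 8.4 0 255;0 0 0 4.6 7.7 0 255;0 0 0 5.9 6.8 0 255;0 0 0 7 5.6 0 255;0 0 0 0 0 0 255"
}}

```text
time: 4.03
eef_pos: [0.5299, -0.288, 0.0896]
orientation: [0.995, 0.099, 0.0, -0.0]
force: [-1.0, 4.1, 5.9]
grip_width: 0.0128
```

Emit:
{"method": "servo_tool", "body": {
  "moves": "0 0 0 7.9 4.2 0 255;0 0 0 8.6 2.7 0 255;0 0 0 8.9 1.2 0 255;0 0 0 6 0 0 255;0 0 0 0 0 0 255;0 0 0 0 0 0 255"
}}

```text
time: 4.78
eef_pos: [0.556, -0.2894, 0.0884]
orientation: [0.995, 0.098, -0.006, -0.002]
force: [-27.8, 9.1, 19.2]
grip_width: 0.013
```

Run:
```python
from h import *
o=get_obs(); print(o['force'],o['torque'],o['eef_pos'])
a=camera("wrist")[:,:,::-1]; b=camera("top")[:,:,::-1]
b=cv2.resize(b[215:305,340:460],(640,480),interpolation=cv2.INTER_CUBIC)
cv2.imwrite("pics/w2.png",cv2.resize(np.hstack([a,b]),(800,300),interpolation=cv2.INTER_AREA))
P=np.array([[.5037,-.265],[.5299,-.288],[.556,-.2894]])
A=np.c_[2*P,np.ones(3)]; s=np.linalg.solve(A,(P**2).sum(1)); print(s[:2],np.sqrt(s[2]+s[:2]@s[:2]))
```

```text
[-27.81890949   9.10855498  19.23526152] [2.28012129 5.75566821 0.10615937] [ 0.55600064 -0.28938782  0.08842566]
[ 0.54534882 -0.24397917] 0.046652966403207555
```

View pics/w2.png

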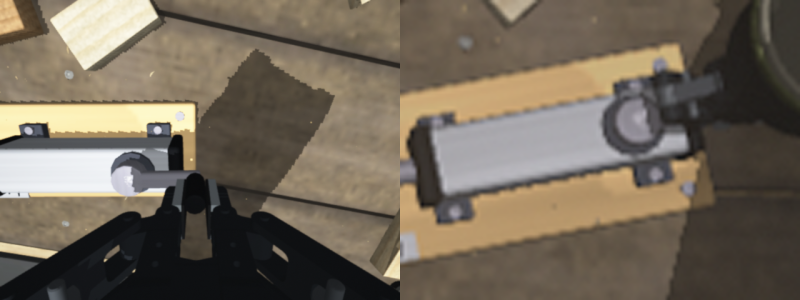

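Emit:
{"method": "servo_tool", "body": {
  "moves": "0 0 0 -4.5 0 0 255;0 0 0 0 0 0 170;0 0 0 0 0 0 170;0 0 0 0 0 0 170;0 0 0 0 0 -25 170;0 0 0 0 0 -40 170;0 0 0 0 0 -40 170;0 0 0 0 0 -20 170;0 0 0 0 0 0 170"
}}

```text
time: 6.0
eef_pos: [0.558, -0.292, 0.2159]
orientation: [0.995, 0.098, 0.001, 0.001]
force: [0.2, -0.5, -0.7]
grip_width: 0.0283
```

Run:
```python
from h import *
o=get_obs(); print(o['time'],o['eef_pos'],o['grip_width'],o['force'])
c=calibration("wrist"); a=camera("wrist")[:,:,::-1]; cv2.imwrite("pics/w3.png",a)
for p in [(.5508,-.2412,.099),(.561,-.290,.115)]: print(proj(c,p))
```

```text
6.0 [ 0.55800217 -0.29202922  0.21593564] 0.028319859368323055 [ 0.23673114 -0.47776076 -0.68179204]
[245.57103929 229.00962443]
[311.18587457 234.31939638]
```

View pics/w3.png

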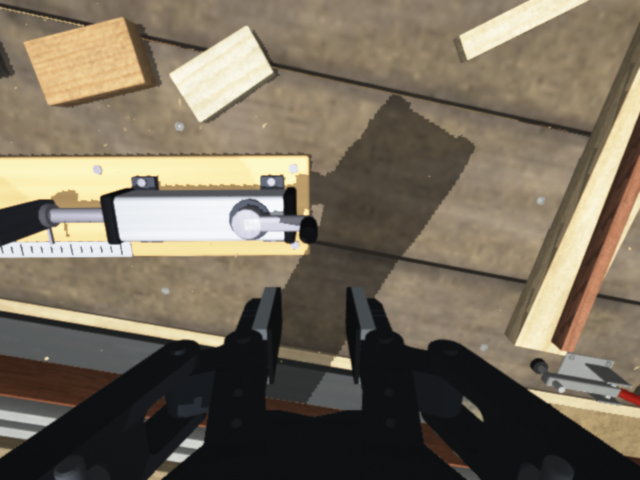

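The view shows the knob at about (309,230), close to the predicted (311,234) for the end stop, and the hub near (250,223). I'll compute the angle numerically.

Run:
```python
from h import *
c=calibration("wrist"); im=cv2.imread("pics/w3.png"); g=im.max(2)
m=(g[210:250,297:325]<60).astype(np.uint8); n,l,s,ce=cv2.connectedComponentsWithStats(m)
i=1+s[1:,4].argmax(); k=ce[i]+[297,210]; print(s[i],k)
K=onz(c,*k,.098); print("knob",K)
# base edge lines (yellow), for yaw and axis
hsv=cv2.cvtColor(im,cv2.COLOR_BGR2HSV); y=((hsv[...,0]>12)&(hsv[...,0]<28)&(hsv[...,1]>80)&(hsv[...,2]>170))
pts=[];pb=[]
for u in range(5,300,5):
    v=np.where(y[140:175,u])[0]
    if len(v): pts.append(onz(c,u,v[0]+140-.5,.018)[:2])
for u in range(140,300,5):
    v=np.where(y[235:270,u])[0]
    if len(v): pb.append(onz(c,u,v[-1]+235+.5,.018)[:2])
ds=[]
for P in(pts,pb):
    vx,vy,x0,y0=cv2.fitLine(np.float32(P),cv2.DIST_HUBER,0,.001,.001).ravel(); 
    if vy<0:vx,vy=-vx,-vy
    print("yaw",np.arctan2(-vx,vy),len(P)); yaw=np.arctan2(-vx,vy)
    ds.append(np.dot([vy,-vx],[x0,y0]))
    print("knob offset xg from this edge", np.dot([vy,-vx],K[:2])-ds[-1])
print(ds)
for p in[(250,223)]: 
  for z in(.085,.099): print("pivot",onz(c,*p,z))
```

```text
[  3   6  25  30 457] [309.6761488  231.12472648]
knob [ 0.55791263 -0.28880442  0.098     ]
yaw 0.20221968 59
knob offset xg from this edge -0.05084265505903207
yaw 0.1972525 32
knob offset xg from this edge 0.048360292791110426
[np.float32(0.5393821), np.float32(0.442135)]
pivot [ 0.55157309 -0.24181419  0.085     ]
pivot [ 0.55563212 -0.24362697  0.099     ]
```

The knob lies within about 1 mm of the gauge axis, so the lock is at its end stop. Next I go over the index and marker region to measure.

Emit:
{"method": "servo_tool", "body": {
  "moves": "0 0 0 0 -35 -15 110;0 0 0 0 -35 0 110;0 0 0 0 -35 0 110;0 0 0 0 -35 0 110;0 0 0 0 -35 0 110;0 0 0 0 -35 0 110;0 0 0 0 -35 0 110;0 0 0 0 -35 0 110;0 0 0 0 0 0 110;0 0 0 0 0 0 110"
}}

```text
time: 7.3
eef_pos: [0.502, -0.0178, 0.2283]
orientation: [0.995, 0.098, -0.001, 0.0]
force: [-0.1, -0.1, -0.2]
grip_width: 0.0485
```

Run:
```python
from h import *
import json
o=get_obs(); print(o['time'],o['eef_pos'],o['grip_width'],o['force'],o['joint_pos'].round(2))
c=calibration("wrist"); a=camera("wrist")[:,:,::-1]; cv2.imwrite("pics/w4.png",a)
print({k:np.array(v).tolist() for k,v in c.items()})
for p in [(.5115,-.05,.1),(.446,.0477,.038)]: print(proj(c,p))
```

```text
7.3 [ 0.502017   -0.01779598  0.22834357] 0.04851292089307457 [-0.0746135  -0.05619599 -0.15626529] [ 0.45  0.1  -0.53  1.76  0.05  1.3  -1.47]
{'vfov': 68.12699344643845, 'cx': 313.3555151251715, 'cy': 238.44098704732056, 'xyz': [0.575452665210125, -0.003133900208456159, 0.37101363315483404], 'attitude': [-0.11497967821676, 0.09447594437027097, -0.6270723920051654, 0.7646137487107042]}
[355.82325076 224.43146575]
[237.78251262 252.32985358]
```

View pics/w4.png

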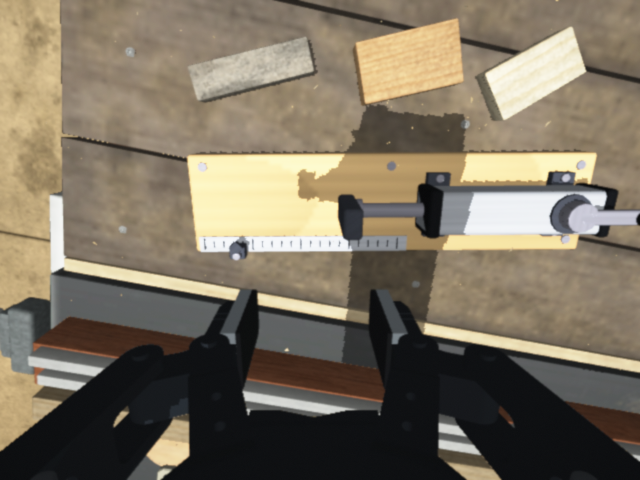

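The wrist view shows the lock arm in line with the tube and the marker near (238,247). The index is hidden behind the grip at (350,215). I'll take one composite zoom of the marker and index.

Run:
```python
import cv2,numpy as np
w=cv2.imread("pics/w4.png");t=cv2.imread("pics/top0.png");s=cv2.imread("pics/side0.png")
z=lambda i,x,y,n:cv2.resize(i[y:y+n,x:x+n],(300,300),interpolation=cv2.INTER_CUBIC)
r1=np.hstack([z(w,215,220,50),z(w,325,185,60)]); r2=np.hstack([z(t,242,285,30),z(t,297,258,36)])
cv2.imwrite("pics/z5.png",np.vstack([r1,r2]))
```

```text
(no output)
```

View pics/z5.png

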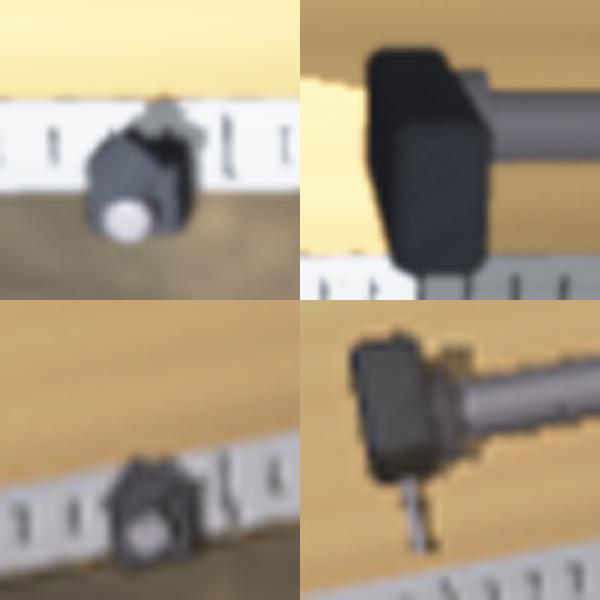

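Top-left panel: the marker point is at about (236.2,241.5) and its screw at (236.2,256.6) in the wrist view. Bottom panels: the top view has the index tip at about (310.5,287.5) and the screw at (256.3,307.8). Grip top centre in the wrist view is (354.3,224).

Run:
```python
from h import *
c=calibration("wrist"); t=calibration("top"); y=np.array([-np.sin(.2),np.cos(.2),0]); x=np.array([np.cos(.2),np.sin(.2),0])
def s(n,p): print(n,p.round(4),"xg %.4f yg %.4f"%(x@p,y@p))
s("w mark",onz(c,236.2,241.5,.036)); s("w screw",onz(c,236.2,256.6,.038)); G=onz(c,354.3,224,.1); s("w grip",G)
s("t mark",onz(t,255.3,301.2,.036)); s("t screw",onz(t,256.3,307.8,.038)); s("t index",onz(t,310.5,287.5,.036)); s("t grip",onz(t,308,270.6,.1))
o=get_obs(); T=R.from_quat(o['orientation']); print(T.inv().apply(G-o['eef_pos']), o['eef_pos']); s("tcp",o['eef_pos'])
```

```text
w mark [0.4564 0.0508 0.036 ] xg 0.4573 yg -0.0409
w screw [0.4414 0.0484 0.038 ] xg 0.4422 yg -0.0403
w grip [ 0.5117 -0.0491  0.1   ] xg 0.4917 yg -0.1498
t mark [0.4551 0.0516 0.036 ] xg 0.4562 yg -0.0398
t screw [0.4425 0.0489 0.038 ] xg 0.4434 yg -0.0400
t index [ 0.483  -0.0534  0.036 ] xg 0.4628 yg -0.1483
t grip [ 0.5082 -0.0491  0.1   ] xg 0.4883 yg -0.1491
[0.00351687 0.03220312 0.12849246] [ 0.50212951 -0.01818788  0.22849739]
tcp [ 0.5021 -0.0182  0.2285] xg 0.4885 yg -0.1176
```

Both views agree: the marker is about 108.5 mm ahead of the index. Next I grasp the grip.

Emit:
{"method": "servo_tool", "body": {
  "moves": "0 0 0 2 16 20 110;0 0 0 0 16 30 110;0 0 0 0 0 35 110;0 0 0 0 0 35 110;0 0 0 0 0 30 110;0 0 0 0 0 14 110;0 0 0 0 0 0 255;0 0 0 0 0 0 255;0 0 0 0 0 0 255;0 0 0 0 0 0 255;0 0 0 0 0 0 255",
  "grip_force": 80
}}

```text
time: 8.72
eef_pos: [0.5112, -0.0479, 0.0664]
orientation: [0.995, 0.099, 0.001, 0.0]
force: [-3.7, 2.3, 7.8]
grip_width: 0.0151
```

Emit:
{"method": "servo_tool", "body": {
  "moves": "0 0 0 0 -12 0 255;0 0 0 0 -12 0 255;0 0 0 0 -12 0 255;0 0 0 0 -12 0 255;0 0 0 0 -12 0 255;0 0 0 0 -12 0 255;0 0 0 0 -12 0 255;0 0 0 0 -12 0 255;0 0 0 0 -10 0 255;0 0 0 0 0 0 255;0 0 0 0 0 0 255"
}}

```text
time: 10.1
eef_pos: [0.4904, 0.0531, 0.0664]
orientation: [0.995, 0.097, 0.0, 0.002]
force: [-3.5, -10.0, 10.3]
grip_width: 0.015
```

Run:
```python
from h import *
o=get_obs(); y=np.array([-np.sin(.2),np.cos(.2),0]); print(o['eef_pos'],o['force'],o['grip_width'],y@o['eef_pos'],-np.sin(.2)*.5112+np.cos(.2)*-.0479)
im={n:camera(n)[:,:,::-1] for n in("top","side","wrist")}
for n in im: cv2.imwrite(f"pics/{n}6.png",im[n])
def z(n,p,k):
    u,v=proj(calibration(n),p).astype(int); print(n,u-k//2,v-k//2,k)
    i=cv2.copyMakeBorder(im[n],100,100,100,100,cv2.BORDER_CONSTANT)
    return cv2.resize(i[v+100-k//2:v+100+k//2,u+100-k//2:u+100+k//2],(400,400),interpolation=cv2.INTER_CUBIC)
p=(.465,.05,.036)
cv2.imwrite("pics/z6.png",np.hstack([z("side",p,80),z("top",p,60)]))
print(o['joint_pos'])
```

```text
[0.49042668 0.05309378 0.06636051] [ -3.52913588 -10.03190363  10.26391774] 0.015012502626288659 -0.045397299544336626 -0.14850495098103075
side 322 281 80
top 226 265 60
[ 0.30255191  0.26093504 -0.55773596  1.9601247   0.17158096  0.96543754
 -1.71366447]
```

View pics/z6.png

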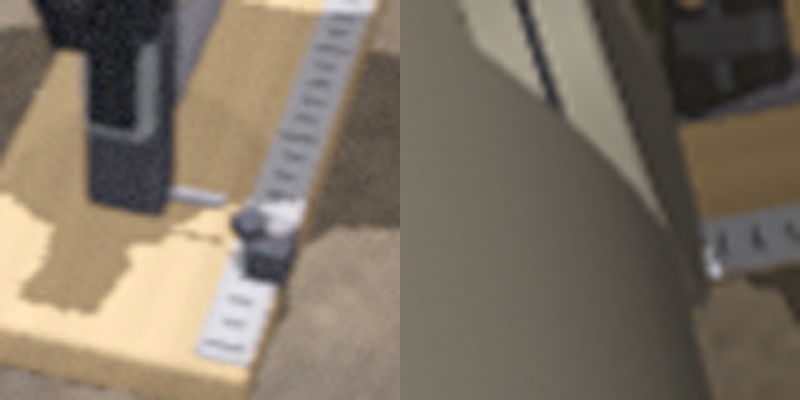

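The side view shows the index tip at about (226,201) in the crop, just short of the marker point at about (236,224). The top view is blocked by the arm.

Run:
```python
from h import *
t=calibration("side"); y=np.array([-np.sin(.2),np.cos(.2),0]); x=np.array([np.cos(.2),np.sin(.2),0])
for n,a,b in[("index tip",226,201),("index root",172,192),("mark",236,224),("mark2",236,232)]:
    p=onz(t,322+a/5-.4,281+b/5-.4,.036); print(n,p.round(4),x@p,y@p)
# where should marker (xg .457, yg -.0402) and index be
for X,Y in[(.457,-.0402),(.463,-.0454),(.463,-.0402)]: print((proj(t,x*X+y*Y+[0,0,.036])-[322,281]+.4)*5)
```

```text
index tip [0.4596 0.0459 0.036 ] 0.4595927066449778 -0.046364274661813636
index root [0.4759 0.0502 0.036 ] 0.47637923060054355 -0.04539296732250743
mark [0.4525 0.0538 0.036 ] 0.4541485082463913 -0.0371492151651227
mark2 [0.4509 0.057  0.036 ] 0.45327886492031016 -0.03368214120915354
[229.28702624 215.61736912]
[214.35782844 200.75483129]
[210.04379943 211.6044167 ]
```

Emit:
{"method": "servo_tool", "body": {
  "moves": "0 0 0 0 -3 0 255;0 0 0 0 -2.3 0 255;0 0 0 0 0 0 255;0 0 0 0 0 0 255;0 0 0 0 0 0 255"
}}

```text
time: 10.88
eef_pos: [0.4894, 0.0581, 0.0664]
orientation: [0.995, 0.097, 0.0, 0.002]
force: [-3.5, -11.7, 10.2]
grip_width: 0.0148
```

Run:
```python
from h import *
o=get_obs(); y=np.array([-np.sin(.2),np.cos(.2),0]); x=np.array([np.cos(.2),np.sin(.2),0]); print(o['time'],o['eef_pos'],o['force'],y@o['eef_pos'])
s=camera("side")[:,:,::-1].copy(); w=camera("wrist")[:,:,::-1]; cv2.imwrite("pics/w7.png",w); cv2.imwrite("pics/side7.png",s)
c=calibration("side"); k=10
a=cv2.resize(s[305:345,347:397],None,fx=k,fy=k,interpolation=cv2.INTER_CUBIC)
for X,Y,Z,col in[(.457,-.0402,.036,(0,0,255)),(.4428,-.0402,.038,(0,255,0)),(.463,-.0402,.036,(255,0,0))]:
    q=(proj(c,x*X+y*Y+[0,0,Z])-[347,305]+.5)*k; print(q); cv2.circle(a,tuple(q.astype(int)),3,col,-1)
c=calibration("wrist"); q=proj(c,x*.457+y*-.0402+[0,0,.036]); print("wrist",q); u,v=q.astype(int)
b=cv2.resize(w[max(v-25,0):v+25,u-19:u+19],(300,400),interpolation=cv2.INTER_CUBIC)
cv2.imwrite("pics/z7.png",np.hstack([a,b])); print(a.shape)
```

```text
10.875 [0.48944715 0.05807332 0.06638683] [ -3.4928441  -11.6545081   10.22873409] -0.04032242032806067
[209.57405249 192.23473825]
[301.92077974 201.22027507]
[171.08759886 184.2088334 ]
wrist [313.27219782 334.44991432]
(400, 500, 3)
```

View pics/z7.png

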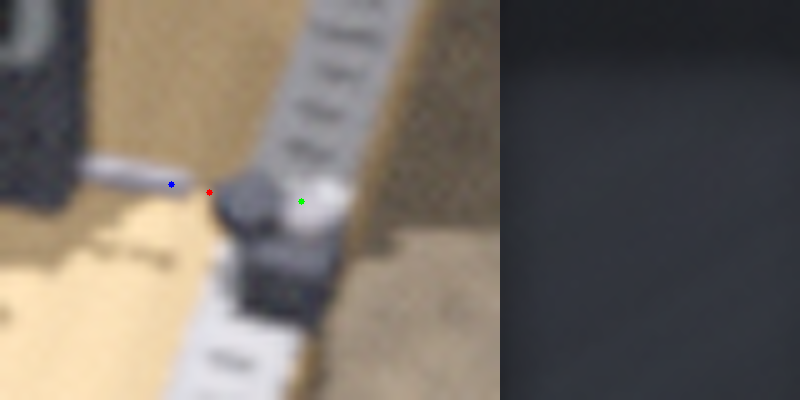

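Emit:
{"method": "servo_tool", "body": {
  "moves": "0 0 0 0 -0.7 0 255;0 0 0 0 0 0 255;0 0 0 0 0 0 255;0 0 0 0 0 0 255;0 0 0 0 0 0 255"
}}

```text
time: 11.6
eef_pos: [0.4893, 0.0587, 0.0664]
orientation: [0.995, 0.097, 0.0, 0.002]
force: [-3.3, -11.9, 9.6]
grip_width: 0.0152
```

Run:
```python
from h import *
o=get_obs(); y=np.array([-np.sin(.2),np.cos(.2),0]); print(o['time'],o['eef_pos'],o['force'],o['dq'].round(4),o['grip_width'],y@o['eef_pos'])
s=camera("side")[:,:,::-1]; k=12
a=cv2.resize(s[180:345,330:430],None,fx=3.6,fy=3.6,interpolation=cv2.INTER_CUBIC)
b=cv2.resize(s[312:345,350:385],None,fx=k,fy=k,interpolation=cv2.INTER_CUBIC)
h=max(a.shape[0],b.shape[0]); f=lambda i:cv2.copyMakeBorder(i,0,h-i.shape[0],0,0,cv2.BORDER_CONSTANT)
cv2.imwrite("pics/z8.png",np.hstack([f(a),f(b)]))
```

```text
11.6 [0.48930304 0.05869181 0.0663729 ] [ -3.30404463 -11.90346169   9.6077519 ] [-0.0001  0.0005  0.0007  0.0021  0.001  -0.0003  0.0012] 0.015168171772392556 -0.03968763093350564
```

View pics/z8.png

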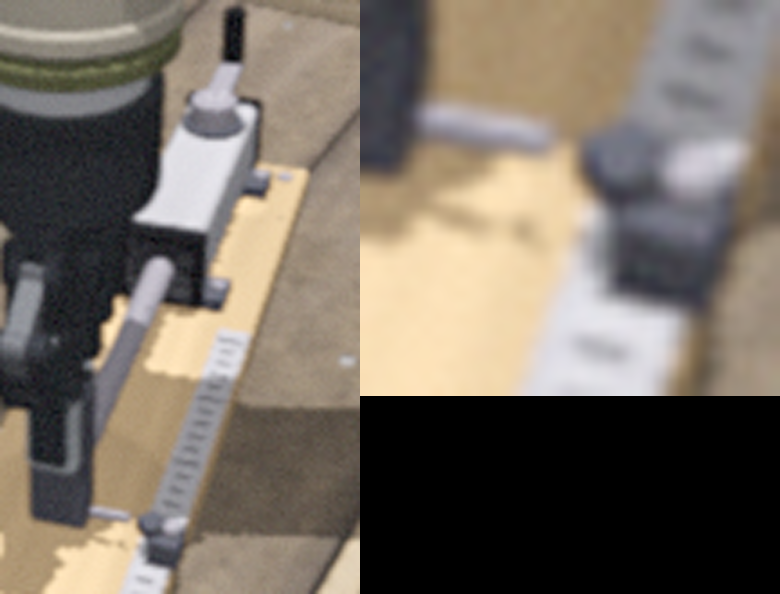

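Emit:
{"method": "servo_tool", "body": {
  "moves": "0 0 0 0 -0.5 0 255;0 0 0 0 0 0 255;0 0 0 0 0 0 255;0 0 0 0 0 0 255"
}}

```text
time: 12.15
eef_pos: [0.4892, 0.0592, 0.0664]
orientation: [0.995, 0.097, 0.0, 0.002]
force: [-3.5, -11.3, 11.4]
grip_width: 0.0149
```

Run:
```python
from station import *
o=get_obs(); print(o['time'],o['eef_pos'],o['force'],o['grip_width']); print(job_done())
```

```text
12.15 [0.4892036  0.05917285 0.06638599] [ -3.47590606 -11.30552222  11.37338991] 0.014929936633010444
the job is handed in; nothing more can be done
None
```

I turned the lock to its end stop, drew the rod out about 109 mm to the marker, and handed the job in at 12.15 s with the arm still holding the rod there.

- **Lock:** The arm stopped against about 28 N at the end of the turn. Afterwards a wrist picture put the knob within about 1 mm of the tube's axis, and the last side picture shows it still in line. The rod then drew out freely, with an along-rod force of about 10–12 N, which fits the spring.
- **Index at the mark:** The checks did not fully agree. From the top and wrist pictures I measured 108.3–109.1 mm from index to marker. The side picture suggested the index was still 1–2 mm short of that. I settled slightly on the far side of the first estimate, so the remaining error should be about 1 mm. I did not look again after the last 0.5 mm nudge, only at the arm's readings.
- **Forces:** The highest reading I saw was about 35 N at the wrist, at the lock's end stop. It dropped to about 16 N while holding the rod.
- **Offcuts:** The arm never went near the three offcuts, but I took no picture to confirm they had not moved.

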